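Sweep the used stoppers into the tray's trough

ROBOT

A 6-joint arm with a two-finger parallel gripper is mounted at the origin on the work surface. World frame = base frame: x ahead of the robot, y to its left, z up, the work surface at z = 0. Lengths are in m, angles in rad, forces in N, time in s.
With the tool pointing down it reaches from about 0.3 to 0.875 m from the base axis. Payload 6.4 kg.
Tool frame: the origin (TCP) lies where the fingers leave the gripper's body, on its centre line; the fingertips stand 64 mm ahead of it and the grasp point (between the pads) lies 45 mm ahead of it; z points along the fingers, y is the direction in which the jaws open and shut (so a half turn about z gives the same grasp; the last joint's range is limited). The gripper opens to 88 mm and grips with 3 to 60 N. Pads are 18 mm wide; open, the fingers measure 123 mm over their backs; the gripper's body (75 mm by 187 mm) begins 45 mm behind the grasp point.
Start: joints at [-1.538, 0.181, 1.607, -0, 1.354, -0.206], TCP at [0.136, -0.559, 0.303] pointing down, gripper open.
Joint ranges: [-2.99, 2.99], [-0.89, 2.07], [0.3, 2.58], [-1.14, 4.28], [0, 2.63], [-3.12, 3.12]. Speed limits (rad/s): [2.57, 2.57, 3.01, 3.14, 3.14, 3.14].

INTERFACE

Orientations are given as a unit quaternion [w, x, y, z].
In Python, from bench import sensors, optics, job gives the robot as it stands.
- The arm moves only by the tool send_rows, never from a script. Its arguments are lists of equal length, an entry for each row: "claw": the finger opening in mm, from 0 to 88.1; "slide": the shift along the tool's x, y, z in units of 40 mm (1.0 is 40 mm), a list of three; "twist": the turn about the tool's z in units of 6 degrees (1.0 is 6 degrees). A call has 1 to 12 rows; each row shifts and turns the commanded pose from where the row before left it, along the tool's axes as they then stand; what a row does not reach is not made up. A row lasts 1/12 s, in which the tool goes at most 41.7 mm and 7.16 degrees, less where a joint would pass 70% of its speed; a pose out of reach is approached as far as the arm can. A call is refused whole if a number of a shift passes 1 or a number of a turn 1, either way. A call with a gripper value outside its range is refused whole. The fingers move at their own pace and stop on an object; the grip force is fixed at half the most. Time passes only in rows, so rows that do not move let the fingers close. It gives the time, the measured TCP pose, the force and the opening at its end, in the units of the state.
- sensors.get_state(): the state, without advancing time (a new reading comes with each control period).
- optics.snapshot(name): name is "scene" or "top"; returns a dict with "frame" (480x640x3 uint8, red, green, blue), "K" (3x3 intrinsics, pixels), "view" (4x4, takes a point from world to camera coordinates). Camera axes: x right, y up, looking along -z (the intrinsics and any distortion apply to the point x, -y, -z); pixel columns grow to the right and rows downward; lengths in m; the calibration is good to about 2 mm. A picture is of the moment at which its call begins. There is no depth.
- job.sign_off(): hands the job in, once; it reports no verdict.
The state is a dict: "time": time; "joint_pos": joint angles; "dq": joint speeds; "joint_efforts": joint torques, N m; "tool_pos": TCP position; "tool_rot": TCP orientation; "contact_force": force on the tool from outside, world axes, zero at the start; "moment": the same for the moment, N m; "finger_gap": finger opening in m.
Only numpy, scipy, OpenCV 4.12 (cv2) and the standard library are available. Lean on these libraries where they do the work, as an engineer would, in place of code of your own. Each camera call takes 0.05 s, during which the arm holds its last target. There are 200 camera calls.

TASK

Clear the used rubber stoppers off the raised board of the sorting tray: with closed fingers, sweep all three across the board and over its open edge so that they drop into the trough alongside. Only push them, do not lift them, and leave the small vial standing on the board, the stamp and the carton where they are.

Things in the scene. Friction and masses are not known exactly. Their poses are not given: they have to be found in the camera images.
- tray: Sorting tray, aluminium board and grey plastic trough, fixed, turned by up to 0.42 rad. Origin: on the desk under the middle of its flat board, whose top is 34 mm up and measures x -100 to 100, y -110 to 110 mm in the tray's axes. Rims 5 mm high, 4 mm thick on its -x, +x and +y sides; the -y edge is open and drops into the trough.
- board_edge (a point): Middle of the board's open -y edge, on the board's top (tray x 0, y -110, z 34 mm). The tray's -y axis points from here out over the trough, which runs along the whole edge.
- trough_floor (a point): Centre of the trough's inner floor, tray y -142.5 mm, z 8 mm (26 mm below the board). Inside: 200 mm along tray x, y -175 to -110 mm. Its other three walls are 4 mm thick, tops 10 mm above the board.
- stopper1_mid (a point): Round black rubber stopper, 28 mm across and 13 mm tall with a bevelled top rim, a solid disc of about 10 to 17 g, loose, starting flat on the tray's board. This point is its centre, 6.5 mm above its underside.
- stopper2_mid (a point): Round black rubber stopper, 28 mm across and 13 mm tall with a bevelled top rim, a solid disc of about 10 to 17 g, loose, starting flat on the tray's board. This point is its centre, 6.5 mm above its underside.
- stopper3_mid (a point): Round black rubber stopper, 28 mm across and 13 mm tall with a bevelled top rim, a solid disc of about 10 to 17 g, loose, starting flat on the tray's board. This point is its centre, 6.5 mm above its underside.
- vial: Small amber vial with a metal cap, 25 mm across, 48 mm tall, loose (40 g), upright on the board. It and the stoppers stand one to a row, four rows about 48 mm apart (each 5 mm either way) along tray x, so a straight sweep along tray -y passes the others. Origin: centre of its underside, z up. Leave alone.
- stamp: Self-inking stamp, 46 x 36 mm and 70 mm tall, loose, standing on the desk beyond the tray's +y side. Origin: centre of its underside, z up. To be left alone.
- carton: Small medicine carton, 95 x 50 mm and 50 mm tall, loose, lying on the desk beyond the trough (tray's -y side). Origin: centre of its underside, z up. To be left alone.

How it is judged:
At the end, for the whole second after the job is handed in: All three stoppers lie in the trough: centres within its inside outline and at least 3 mm below the board's top, at rest (under 20 mm/s). Vial, stamp and carton are upright (within 0.2 rad) and within 15 mm of where they stood (y of stopper1_mid in the frame of tray between -0.175 and -0.11 m and x of stopper1_mid in the frame of tray between -0.1 and 0.1 m and z of each of stopper1_mid, stopper2_mid, stopper3_mid in the frame of tray below 0.031 m and linear speed of each of stopper1, stopper2, stopper3 below 0.02 m/s and y of stopper2_mid in the frame of tray between -0.175 and -0.11 m and x of stopper2_mid in the frame of tray between -0.1 and 0.1 m and y of stopper3_mid in the frame of tray between -0.175 and -0.11 m and x of stopper3_mid in the frame of tray between -0.1 and 0.1 m and distance of each of vial, stamp, carton from where it was at the start of the episode below 0.015 m and angle between each of vial, stamp, carton's own z axis and vertical below 0.2 rad); the robot touches nothing.
It fails at once if a stopper is lifted: its centre rises more than about 20 mm above where it lay on the board (height (world z) of any of stopper1_mid, stopper2_mid, stopper3_mid above 0.061 m).
It fails at once if vial, stamp or carton is moved by more than 15 mm or tipped by more than 0.3 rad (distance of any of vial, stamp, carton from where it was at the start of the episode above 0.015 m or angle between any of vial, stamp, carton's own z axis and vertical above 0.3 rad).
It also fails if it takes over 56 s, if anything falls off the work surface, if the arm or the gripper's body presses on something with over 40 N, if the wrist force passes 120 N, or if a joint passes its speed limit or range.

## Working session

There is one attempt and no reset: what is moved stays moved. The work goes in short steps, Python scripts to look and compute and a tool call to move; the robot and the scene stay as the last step left them, time stands still between calls to the robot, and variables do not carry over. Pictures are saved under pics/ and viewed, about 8 in all and at most 12, crops included, and the job is handed in when it is done.

Besides the shell and the picture viewer there is one more tool, called as a command line: name --pt "numbers of a row" for each row, then --argument value for the rest. send_rows: Moves the arm, as the interface text tells. Its arguments: {"type":"object","properties":{"claw":{"type":"array","items":{"type":"number"}},"slide":{"type":"array","items":{"type":"array","items":{"type":"number"}}},"twist":{"type":"array","items":{"type":"number"}}},"required":["claw","slide","twist"]}

```bash
mkdir -p pics; python3 - <<'E'
from bench import sensors, optics
import cv2, json, numpy as np
for n in("top","scene"):
    s=optics.snapshot(n); cv2.imwrite(f"pics/{n}0.png",s["frame"][:,:,::-1]); print(n,s["K"],s["view"],[k for k in s])
st=sensors.get_state(); print({k:np.round(v,3) for k,v in st.items()})
E
```

```text
top [[603.52987147   0.         317.81065462]
 [  0.         603.52987147 245.76395161]
 [  0.           0.           1.        ]] [[-0.02784197 -0.99936319 -0.02231682  0.04739823]
 [ 0.99601127 -0.02962808  0.08416487 -0.55873445]
 [-0.08477248 -0.01988448  0.9962019  -0.91187945]
 [ 0.          0.          0.          1.        ]] ['frame', 'K', 'view']
scene [[515.62281237   0.         320.07770177]
 [  0.         515.62281237 243.42368697]
 [  0.           0.           1.        ]] [[ 0.42153161  0.90674107  0.01147743 -0.25954921]
 [-0.76982302  0.35113375  0.53298931  0.4166695 ]
 [ 0.47925319 -0.23350744  0.84604412 -1.10346841]
 [ 0.          0.          0.          1.        ]] ['frame', 'K', 'view']
{'time': np.float64(0.1), 'joint_pos': array([-1.538,  0.181,  1.608, -0.   ,  1.354, -0.206]), 'dq': array([-0.002, -0.002, -0.004, -0.   , -0.002, -0.   ]), 'joint_efforts': array([ 1.0000e-03, -4.3482e+01, -3.4269e+01,  7.0000e-02,  3.4000e-02,
       -0.0000e+00]), 'tool_pos': array([ 0.136, -0.558,  0.302]), 'tool_rot': array([-0.001,  0.993,  0.119,  0.   ]), 'contact_force': array([ 0.551, -0.008,  0.196]), 'moment': array([-0.036, -0.011,  0.031]), 'finger_gap': np.float64(0.088)}
```

View pics/top0.png

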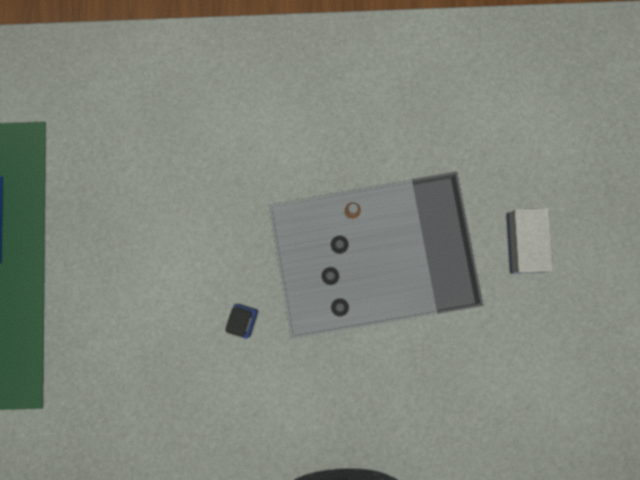

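View pics/scene0.png

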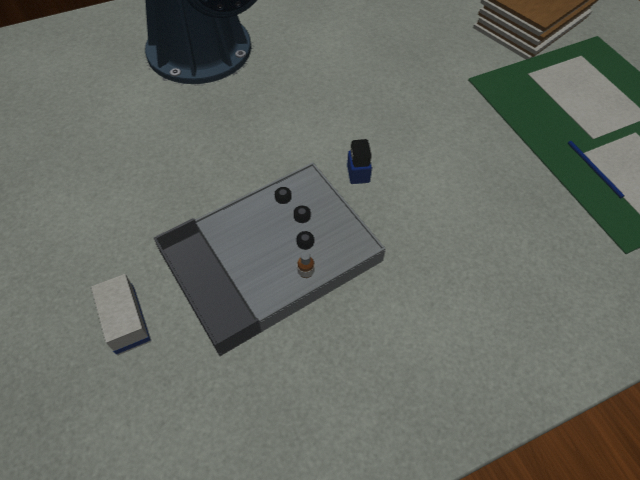

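The top view shows the vial at about (352,210), stoppers at (340,244), (330,276) and (340,307), the trough to the right, the stamp at (240,321) and the carton at (530,240). I'll enlarge this area to read positions more precisely.

```bash
python3 - <<'E'
import cv2
i=cv2.imread("pics/top0.png")[160:350,255:495]
cv2.imwrite("pics/crop0.png",cv2.resize(i,None,fx=3.3333,fy=3.1579,interpolation=cv2.INTER_CUBIC) if 0 else cv2.resize(i,(720,570),interpolation=cv2.INTER_CUBIC))
E
```

```text
(no output)
```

View pics/crop0.png

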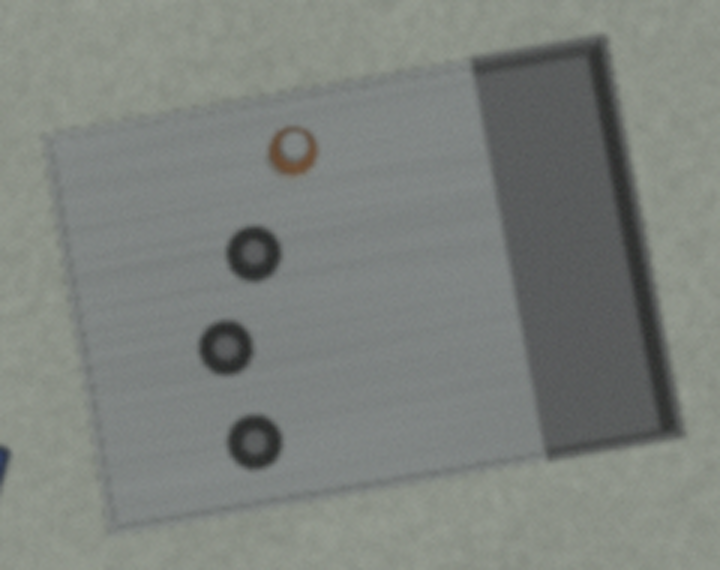

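The enlarged crop (3x, offset 255,160) gives these points:
- Rim corners: (46,134) and (111,528).
- Trough outer corners: (605,36) and (684,434).
- Stoppers: (254,253), (226,348) and (255,442).
- Vial: about (293,150).

```bash
cat > h.py <<'E'
import numpy as np
from scipy.optimize import least_squares
from bench import optics
s=optics.snapshot("top"); K,V=s["K"],s["view"]
def proj(P):
    c=(V@np.c_[P,np.ones(len(P))].T)[:3]; p=K@(c*np.array([[1],[-1],[-1]])); return (p[:2]/p[2]).T
def ray(uv,z):
    d=np.linalg.solve(K,[*uv,1])*[1,-1,-1]; R=V[:3,:3]; o=-R.T@V[:3,3]; d=R.T@d; return o+d*(z-o[2])/d[2]
def toW(P,t):
    c,s=np.cos(t[2]),np.sin(t[2]); P=np.asarray(P,float); return np.c_[t[0]+c*P[:,0]-s*P[:,1],t[1]+s*P[:,0]+c*P[:,1],P[:,2]]
def toT(p,t):
    c,s=np.cos(t[2]),np.sin(t[2]); d=np.asarray(p)[:2]-t[:2]; return np.array([c*d[0]+s*d[1],-s*d[0]+c*d[1]])
E
python3 - <<'E'
from h import *
off=np.array([255,160]); cv=lambda a:np.array(a)/3+off-1/3
C=cv([(46,134),(111,528),(605,36),(684,434)])
P=np.array([(.104,.114,.039),(-.104,.114,.039),(.104,-.179,.044),(-.104,-.179,.044)])
r=least_squares(lambda t:(proj(toW(P,t))-C).ravel(),[.1,-.55,.1]); t=r.x; print("tray",t,r.fun)
for p in cv([(254,253),(226,348),(255,442)]): w=ray(p,.047); print(w,toT(w,t))
w=ray(cv([(294,147)])[0],.08); print("vial",w,toT(w,t))
for a in [(340,244,.05)]:pass
for n,p,z in(("stamp",(240,321),.07),("carton",(532,240),.05)): w=ray(p,z);print(n,w,toT(w,t))
E
```

```text
tray [ 0.53972909 -0.02277209  0.13987181] [-1.25955025 -1.33082463 -0.8804179   1.94529818  1.21542119 -1.57437582
  0.87752624  0.79740831]
[ 0.55962526 -0.00177253  0.047     ] [0.02262954 0.01802063]
[0.51220357 0.01374349 0.047     ] [-0.02216584  0.03999647]
[0.4648809  0.00065204 0.047     ] [-0.07085151  0.03363041]
vial [ 0.60805772 -0.02234378  0.08      ] [ 0.06772103 -0.00910199]
stamp [0.4489065  0.14728964 0.07      ] [-0.06622625  0.18106302]
carton [ 0.55678218 -0.29005186  0.05      ] [-0.02037657 -0.26704696]
```

send_rows --claw '[0, 0, 0, 0, 0, 0, 0, 0, 0, 0, 0, 0]' --pt "0 0 0" --pt "0 0 0" --pt "0 0 0" --pt "0 0 0" --pt "0 0 0" --pt "0 0 0" --pt "0 0 0" --pt "0 0 0" --pt "0 0 0" --pt "0 0 0" --pt "0 0 0" --pt "0 0 0" --twist '[-1, -1, -1, -1, -1, -1, -1, -1, -1, -1, -1, -1]'

```text
time: 1.15
tool_pos: [0.136, -0.5585, 0.3023]
tool_rot: [-0.0, 0.731, 0.682, 0.0]
contact_force: [-0.5, -0.3, -0.8]
finger_gap: 0.01
```

send_rows --claw '[0, 0, 0, 0]' --pt "0 0 0" --pt "0 0 0" --pt "0 0 0" --pt "0 0 0" --twist '[-1, -1, 0, 0]'

```text
time: 1.48
tool_pos: [0.136, -0.5586, 0.3024]
tool_rot: [-0.0, 0.659, 0.752, 0.0]
contact_force: [0.4, -0.4, 1.1]
finger_gap: 0.0002
```

```bash
cat > g.py <<'E'
from h import *
from bench import sensors
from scipy.spatial.transform import Rotation as R
import sys
T=np.array([.53973,-.02277,.13987])
def go(tx,ty,z):
    s=sensors.get_state(); q=s["tool_rot"]; r=R.from_quat([*q[1:],q[0]])
    w=toW([[tx,ty,z]],T)[0]; x=r.as_matrix()[:,0]
    print("t",s["time"],"tray pos",toT(s["tool_pos"],T),s["tool_pos"][2],"ang",np.arctan2(x[1],x[0])-T[2]-np.pi/2,"units",r.inv().apply(w-s["tool_pos"])/.04,"F",s["contact_force"],"gap",s["finger_gap"])
if __name__=="__main__": go(*map(float,sys.argv[1:4]))
E
python3 g.py .0226 .060 .200
```

```text
t 1.5333 tray pos [-0.47447512 -0.47431752] 0.30249976970723524 ang -0.00907940327386858 units [13.46916475 12.30488673  2.56895696] F [-0.37874733  0.57614165  0.77770807] gap 0.00011294524978943126
```

send_rows --claw '[0, 0, 0, 0, 0, 0, 0, 0, 0, 0, 0, 0]' --pt "0.3 0.3 0" --pt "0.55 0.5 0" --pt "0.55 0.5 0" --pt "0.55 0.5 0" --pt "0.55 0.5 0" --pt "0.55 0.5 0" --pt "0.55 0.5 0" --pt "0.55 0.5 0" --pt "0.55 0.5 0" --pt "0.55 0.5 0" --pt "0.55 0.5 0" --pt "0.55 0.5 0" --twist '[-0.09, 0, 0, 0, 0, 0, 0, 0, 0, 0, 0, 0]'

```text
time: 2.53
tool_pos: [0.33, -0.2729, 0.3029]
tool_rot: [0.0, 0.656, 0.755, -0.0]
contact_force: [0.5, 0.0, 0.5]
finger_gap: 0.0004
```

send_rows --claw '[0, 0, 0, 0, 0, 0, 0, 0, 0, 0, 0, 0]' --pt "0.55 0.5 0" --pt "0.55 0.5 0" --pt "0.55 0.5 0" --pt "0.55 0.5 0" --pt "0.55 0.5 0" --pt "0.55 0.5 0" --pt "0.55 0.5 0" --pt "0.55 0.5 0" --pt "0.55 0.5 0" --pt "0.55 0.5 0" --pt "0.3 0.3 0" --pt "0 0 0" --twist '[0, 0, 0, 0, 0, 0, 0, 0, 0, 0, 0, 0]'

```text
time: 3.53
tool_pos: [0.5072, -0.0118, 0.3027]
tool_rot: [-0.0, 0.654, 0.756, 0.0]
contact_force: [-0.3, -1.1, -0.1]
finger_gap: 0.0001
```

```bash
python3 g.py .0226 .060 .120
```

```text
t 3.5833 tray pos [-0.0316223   0.01419749] 0.30253404852926014 ang 0.004439672708790976 units [1.13862053 1.36229746 4.56295606] F [-0.68393382 -0.44335365  0.47706788] gap 0.00041431023712398254
```

send_rows --claw '[0, 0, 0, 0, 0, 0, 0, 0, 0, 0, 0]' --pt "0.4 0.45 0" --pt "0.4 0.45 0" --pt "0.34 0.46 0" --pt "0 0 0.6" --pt "0 0 0.8" --pt "0 0 0.8" --pt "0 0 0.8" --pt "0 0 0.8" --pt "0 0 0.5" --pt "0 0 0" --pt "0 0 0" --twist '[0, 0, 0, 0, 0, 0, 0, 0, 0, 0, 0]'

```text
time: 4.5
tool_pos: [0.5525, 0.0377, 0.1301]
tool_rot: [-0.001, 0.655, 0.755, -0.001]
contact_force: [0.7, 0.1, 0.4]
finger_gap: 0.0
```

```bash
python3 g.py .0226 .060 .102; python3 - <<'E'
from bench import optics
import cv2
s=optics.snapshot("scene");i=s["frame"][130:370,140:400,::-1]
cv2.imwrite("pics/s1.png",cv2.resize(i,None,fx=2.4,fy=2.4,interpolation=cv2.INTER_CUBIC))
E
```

```text
t 4.55 tray pos [0.02226857 0.0579396 ] 0.13163138951232942 ang 0.0019813189037267698 units [0.05172402 0.00803268 0.74077261] F [-0.16395224 -0.04922554  0.13646268] gap 0.0005130992984995454
```

View pics/s1.png

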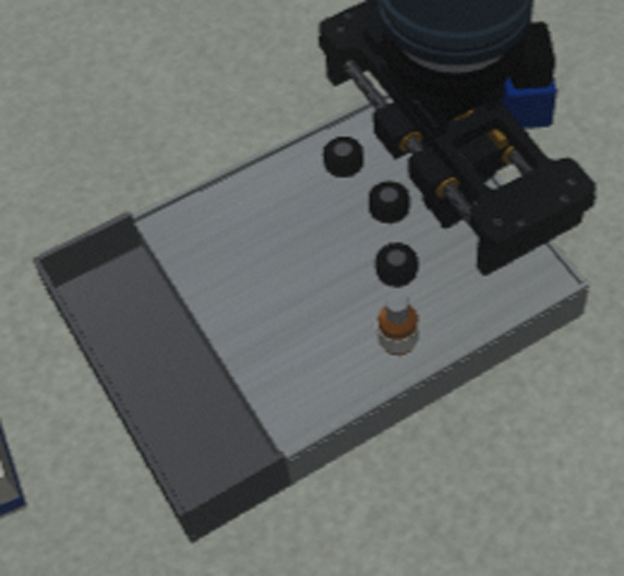

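The stopper row is clear of the fingers, and they stand behind stopper 1 at about (450,215), with the stopper at (397,265) and the vial at (397,330). Next I lower and sweep.

send_rows --claw '[0, 0, 0, 0, 0, 0, 0, 0, 0, 0, 0, 0]' --pt "0 0 0.3" --pt "0 0 0.3" --pt "0 0 0.12" --pt "0 0 0" --pt "-0.1 0 0" --pt "-0.15 0 0" --pt "-0.2 0 0" --pt "-0.2 0 0" --pt "-0.2 0 0" --pt "-0.2 0 0" --pt "-0.2 0 0" --pt "-0.2 0 0" --twist '[0, 0, 0, 0, 0, 0, 0, 0, 0, 0, 0, 0]'

```text
time: 5.6
tool_pos: [0.5619, -0.0198, 0.102]
tool_rot: [0.0, 0.655, 0.756, 0.0]
contact_force: [0.7, 0.9, 0.4]
finger_gap: 0.0002
```

```bash
python3 g.py .0226 -.110 .102; python3 - <<'E'
from bench import optics
import cv2
s=optics.snapshot("scene");i=s["frame"][130:370,140:400,::-1]
cv2.imwrite("pics/s2.png",cv2.resize(i,None,fx=2.4,fy=2.4,interpolation=cv2.INTER_CUBIC))
E
```

```text
t 5.65 tray pos [ 0.02253928 -0.00144294] 0.10211399327284862 ang 0.0026115347694042335 units [-2.71391768 -0.00557285  0.00523098] F [ 0.18371551 -0.40162835  0.27192402] gap 0.00013577831749992563
```

View pics/s2.png

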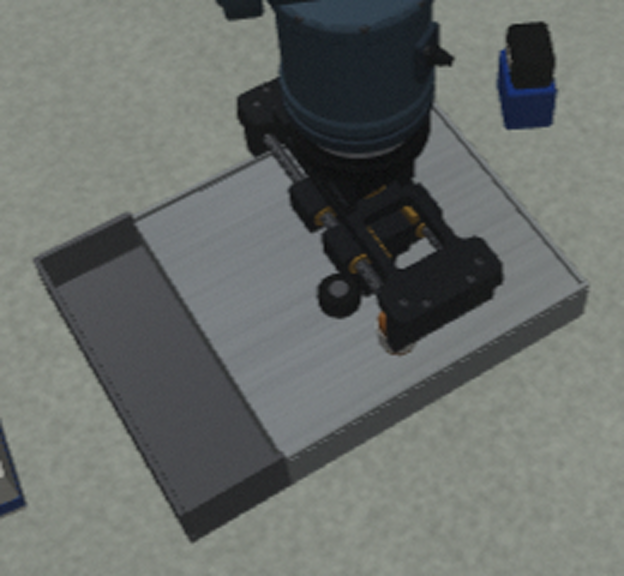

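Stopper 1 at (338,295) is being pushed straight, and the vial at (397,335) has not moved. I'll continue the sweep.

send_rows --claw '[0, 0, 0, 0, 0, 0, 0, 0, 0, 0, 0, 0]' --pt "-0.15 0 0" --pt "-0.2 0 0" --pt "-0.2 0 0" --pt "-0.2 0 0" --pt "-0.2 0 0" --pt "-0.2 0 0" --pt "-0.2 0 0" --pt "-0.2 0 0" --pt "-0.2 0 0" --pt "-0.2 0 0" --pt "-0.2 0 0" --pt "-0.15 0 0" --twist '[0, 0, 0, 0, 0, 0, 0, 0, 0, 0, 0, 0]'

```text
time: 6.7
tool_pos: [0.575, -0.1109, 0.102]
tool_rot: [0.0, 0.655, 0.756, 0.0]
contact_force: [0.9, -0.1, 0.4]
finger_gap: 0.0006
```

send_rows --claw '[0, 0, 0, 0, 0, 0, 0, 0, 0, 0]' --pt "-0.15 0 0" --pt "-0.15 0 0" --pt "-0.1 0 0" --pt "0 0 0" --pt "0 0 0" --pt "0 0 0" --pt "0.2 0 0" --pt "0.2 0 0" --pt "0.1 0 -0.4" --pt "0 0 -0.8" --twist '[0, 0, 0, 0, 0, 0, 0, 0, 0, 0]'

```text
time: 7.53
tool_pos: [0.5711, -0.1029, 0.1462]
tool_rot: [-0.005, 0.654, 0.756, -0.001]
contact_force: [0.3, -1.2, -0.3]
finger_gap: 0.0005
```

```bash
python3 g.py -.0222 .078 .17; python3 - <<'E'
from bench import optics
import cv2
s=optics.snapshot("scene");i=s["frame"][130:370,140:400,::-1]
cv2.imwrite("pics/s3.png",cv2.resize(i,None,fx=2.4,fy=2.4,interpolation=cv2.INTER_CUBIC))
E
```

```text
t 7.5833 tray pos [ 0.02423432 -0.08612674] 0.15509019600408785 ang 0.0054285199671983975 units [ 4.1088118 -1.1373111 -0.3830274] F [ 4.31442395 -0.39971916  3.13531435] gap 0.0009028233708565808
```

View pics/s3.png

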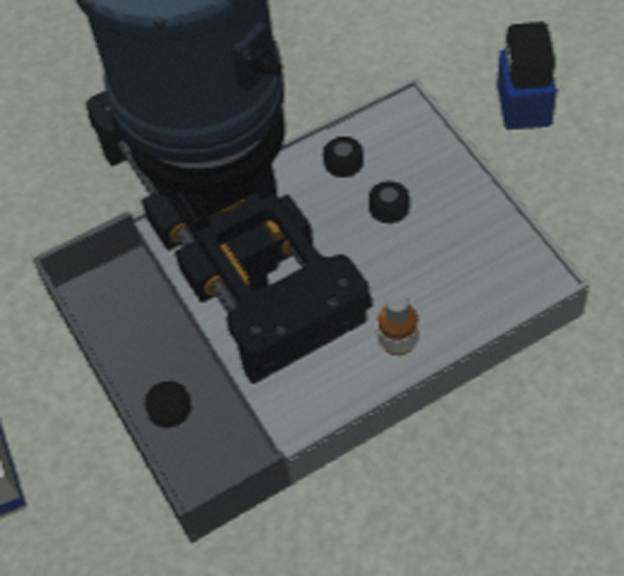

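Stopper 1 lies in the trough at (168,404), flipped over. The vial and the other stoppers are undisturbed. On to stopper 2.

send_rows --claw '[0, 0, 0, 0, 0, 0, 0, 0, 0, 0, 0, 0]' --pt "0.2 -0.1 -0.3" --pt "0.45 -0.15 0" --pt "0.5 -0.15 0" --pt "0.5 -0.15 0" --pt "0.5 -0.15 0" --pt "0.5 -0.15 0" --pt "0.5 -0.15 0" --pt "0.5 -0.1 0" --pt "0.3 -0.05 0" --pt "0.15 0 0" --pt "0 0 0" --pt "0 0 0" --twist '[0.05, 0, 0, 0, 0, 0, 0, 0, 0, 0, 0, 0]'

```text
time: 8.63
tool_pos: [0.5065, 0.0501, 0.162]
tool_rot: [0.0, 0.656, 0.755, 0.0]
contact_force: [0.9, 0.3, -0.4]
finger_gap: 0.0005
```

```bash
python3 g.py -.0222 .078 .102
```

```text
t 8.6833 tray pos [-0.02271772  0.0764356 ] 0.16199999081130542 ang -0.001589851418624999 units [0.03974387 0.01212278 1.49998996] F [-0.22909488 -0.75554244  0.38711524] gap 0.0006411029544083934
```

send_rows --claw '[0, 0, 0, 0, 0, 0, 0, 0, 0, 0, 0, 0]' --pt "0 0 0.4" --pt "0 0 0.5" --pt "0 0 0.4" --pt "0 0 0.2" --pt "0 0 0" --pt "-0.1 0 0" --pt "-0.15 0 0" --pt "-0.2 0 0" --pt "-0.2 0 0" --pt "-0.2 0 0" --pt "-0.2 0 0" --pt "-0.2 0 0" --twist '[0, 0, 0, 0, 0, 0, 0, 0, 0, 0, 0, 0]'

```text
time: 9.68
tool_pos: [0.5133, -0.0004, 0.1022]
tool_rot: [0.0, 0.657, 0.754, 0.0]
contact_force: [-0.2, 0.1, 0.1]
finger_gap: 0.0003
```

send_rows --claw '[0, 0, 0, 0, 0, 0, 0, 0, 0, 0, 0, 0]' --pt "-0.2 0 0" --pt "-0.2 0 0" --pt "-0.2 0 0" --pt "-0.2 0 0" --pt "-0.2 0 0" --pt "-0.2 0 0" --pt "-0.2 0 0" --pt "-0.2 0 0" --pt "-0.2 0 0" --pt "-0.2 0 0" --pt "-0.2 0 0" --pt "-0.2 0 0" --twist '[0, 0, 0, 0, 0, 0, 0, 0, 0, 0, 0, 0]'

```text
time: 10.68
tool_pos: [0.5263, -0.0952, 0.1019]
tool_rot: [-0.0, 0.657, 0.754, -0.0]
contact_force: [0.0, 0.3, -0.4]
finger_gap: 0.0004
```

```bash
python3 g.py -.0222 -.114 .102
```

```text
t 10.7333 tray pos [-0.02316011 -0.07117776] 0.10209074952884839 ang -0.002165372808647037 units [-1.07049893  0.02631891  0.00330621] F [-0.55301066 -1.60515371  0.26106119] gap 0.0006502636066325336
```

send_rows --claw '[0, 0, 0, 0, 0, 0, 0, 0, 0, 0, 0, 0]' --pt "-0.2 0 0" --pt "-0.2 0 0" --pt "-0.2 0 0" --pt "-0.2 0 0" --pt "-0.15 0 0" --pt "-0.1 0 0" --pt "0 0 0" --pt "0 0 0" --pt "0.2 0 0" --pt "0.2 0 0" --pt "0.1 0 -0.5" --pt "0 0 -0.9" --twist '[0, 0, 0, 0, 0, 0, 0, 0, 0, 0, 0, 0]'

```text
time: 11.73
tool_pos: [0.5259, -0.1129, 0.1543]
tool_rot: [-0.005, 0.656, 0.755, -0.001]
contact_force: [-0.4, 0.4, -0.3]
finger_gap: 0.0002
```

```bash
python3 - <<'E'
from bench import optics
import cv2
s=optics.snapshot("scene");i=s["frame"][130:370,140:400,::-1]
cv2.imwrite("pics/s4.png",cv2.resize(i,None,fx=2.4,fy=2.4,interpolation=cv2.INTER_CUBIC))
E
python3 g.py -.0708 .072 .16
```

```text
t 11.8333 tray pos [-0.02081848 -0.09108269] 0.16269505674941137 ang -5.806605767322282e-07 units [ 4.07731285 -1.24985811  0.04166624] F [ 0.72117115 -0.73191985  0.42586359] gap 0.00020927282163611517
```

View pics/s4.png

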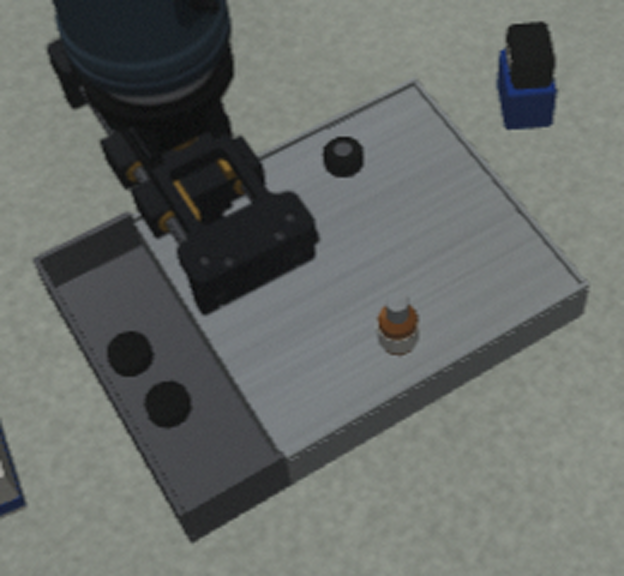

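Two stoppers are now in the trough, at (168,404) and (130,353). Stopper 3 is at (343,156).

send_rows --claw '[0, 0, 0, 0, 0, 0, 0, 0, 0, 0, 0, 0]' --pt "0.3 -0.1 0" --pt "0.45 -0.15 0" --pt "0.5 -0.15 0" --pt "0.5 -0.15 0" --pt "0.5 -0.15 0" --pt "0.5 -0.15 0" --pt "0.5 -0.15 0" --pt "0.4 -0.15 0" --pt "0.3 -0.1 0" --pt "0.15 0 0" --pt "0 0 0" --pt "0 0 0" --twist '[0, 0, 0, 0, 0, 0, 0, 0, 0, 0, 0, 0]'

```text
time: 12.83
tool_pos: [0.4571, 0.0395, 0.1577]
tool_rot: [0.0, 0.656, 0.755, -0.0]
contact_force: [-0.1, 0.7, 0.6]
finger_gap: 0.0004
```

```bash
python3 g.py -.0708 .072 .102
```

```text
t 12.8833 tray pos [-0.0728847  0.072718 ] 0.15783545518447206 ang -0.0015786978122347417 units [-0.0175012   0.05192163  1.39589938] F [ 0.12945901 -0.56170683  0.85218109] gap 0.00021373724280322238
```

send_rows --claw '[0, 0, 0, 0, 0, 0, 0, 0, 0, 0, 0, 0]' --pt "0 0.05 0.4" --pt "0 0 0.4" --pt "0 0 0.4" --pt "0 0 0.2" --pt "0 0 0" --pt "-0.1 0 0" --pt "-0.15 0 0" --pt "-0.2 0 0" --pt "-0.2 0 0" --pt "-0.2 0 0" --pt "-0.2 0 0" --pt "-0.2 0 0" --twist '[0, 0, 0, 0, 0, 0, 0, 0, 0, 0, 0, 0]'

```text
time: 13.88
tool_pos: [0.4662, -0.011, 0.1022]
tool_rot: [0.0, 0.657, 0.754, 0.0]
contact_force: [0.4, 0.3, 0.4]
finger_gap: 0.0005
```

send_rows --claw '[0, 0, 0, 0, 0, 0, 0, 0, 0, 0, 0, 0]' --pt "-0.2 0 0" --pt "-0.2 0 0" --pt "-0.2 0 0" --pt "-0.2 0 0" --pt "-0.2 0 0" --pt "-0.2 0 0" --pt "-0.2 0 0" --pt "-0.2 0 0" --pt "-0.2 0 0" --pt "-0.2 0 0" --pt "-0.2 0 0" --pt "-0.2 0 0" --twist '[0, 0, 0, 0, 0, 0, 0, 0, 0, 0, 0, 0]'

```text
time: 14.88
tool_pos: [0.4793, -0.1058, 0.1019]
tool_rot: [0.0, 0.657, 0.754, -0.0]
contact_force: [-0.4, -0.7, -0.2]
finger_gap: 0.0004
```

```bash
python3 g.py -.0708 -.114 .102
```

```text
t 14.9333 tray pos [-0.07110584 -0.0750711 ] 0.10211451046714 ang -0.0020765063866110545 units [-0.97320106  0.00966435  0.00386076] F [ 0.06645754 -1.21261157  0.4406171 ] gap 0.0007198846170368108
```

Then finish the sweep, retract, raise and move off to uncover the view.

send_rows --claw '[0, 0, 0, 0, 0, 0, 0, 0, 0, 0, 0, 0]' --pt "-0.2 0 0" --pt "-0.2 0 0" --pt "-0.2 0 0" --pt "-0.15 0 0" --pt "-0.15 0 0" --pt "-0.1 0 0" --pt "0 0 0" --pt "0 0 0" --pt "0.2 0 0" --pt "0.2 0 0" --pt "0.1 0 -0.5" --pt "0 0 -0.9" --twist '[0, 0, 0, 0, 0, 0, 0, 0, 0, 0, 0, 0]'

```text
time: 15.93
tool_pos: [0.4787, -0.1215, 0.1546]
tool_rot: [-0.005, 0.656, 0.755, -0.001]
contact_force: [0.6, 0.7, -0.3]
finger_gap: 0.0002
```

send_rows --claw '[0, 0, 0, 0, 0, 0, 0, 0]' --pt "0 0 -0.7" --pt "0 0 -0.7" --pt "0 -0.2 -0.7" --pt "0 -0.3 -0.5" --pt "0 -0.3 0" --pt "0 -0.3 0" --pt "0 0 0" --pt "0 0 0" --twist '[0, 0, 0, 0, 0, 0, 0, 0]'

```text
time: 16.6
tool_pos: [0.4382, -0.13, 0.2619]
tool_rot: [0.0, 0.657, 0.754, 0.0]
contact_force: [0.3, 0.3, -0.4]
finger_gap: 0.0005
```

```bash
python3 - <<'E'
from bench import optics
import cv2, numpy as np
a=optics.snapshot("scene")["frame"][100:380,80:400,::-1]; b=optics.snapshot("top")["frame"][150:350,220:560,::-1]
a=cv2.resize(a,(400,350),interpolation=cv2.INTER_CUBIC); b=cv2.resize(b,(400,235),interpolation=cv2.INTER_CUBIC)
cv2.imwrite("pics/end.png",np.vstack([a,b]))
E
```

```text
(no output)
```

View pics/end.png

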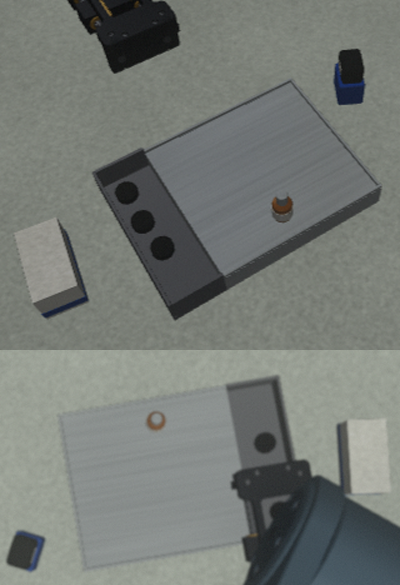

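All three stoppers lie in the trough, at (126,193), (142,221) and (162,247) in the upper half of the picture. The vial, stamp and carton are where they stood, and the arm is clear.

```bash
python3 -c "from bench import job; print(job.sign_off())"
```

```text
the job is handed in; nothing more can be done
None
```

All three stoppers are off the board and in the trough. I swept each one along tray -y with closed fingers about 4 mm above the board, then raised the arm clear and handed the job in at about 17 s of the 56 s.

- **Final scene picture:** it shows the three stoppers lying upside down in the trough, side by side. The vial, stamp and carton are upright with no visible movement. I judged this by eye and did not measure final positions.
- **Top view:** the arm hid part of the trough, so this view confirmed only one stopper clearly and a second one partly.
- **Forces:** readings at the ends of moves stayed at a few newtons.
- **Disagreement:** the tray pose fit from the image was off by about 1 to 2 pixels (2 to 3 mm). That was well inside the roughly 13 mm sweep clearance.

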